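# Raise the twist-lock work rest to its upper catch

## Robot

A 6-joint arm with a two-finger parallel gripper is mounted at the origin on a cart in front of the work surface, level with it; the furniture and walls round the work are solid. World frame = base frame: x ahead of the robot, y to its left, z up, the work surface at z = 0. Lengths are in mm, angles in rad, forces in N, time in s.
With the tool pointing down it reaches from about 275 to 1000 mm from the base axis. Payload 8.4 kg.
Tool frame: the origin (TCP) lies at the very end of the fingers, on their centre line; the grasp point (between the pads) lies 19 mm behind it (r.tcp_to_grasp is the distance from the TCP to the grasp point, in mm); z points along the fingers, y is the line along which they close (so a half turn about z gives the same grasp; the last joint's range is limited). The gripper opens to 85 mm and grips with 20 to 120 N. Pads are 22 mm wide; open, the fingers measure 114 mm over their backs; the gripper's body (76 mm by 85 mm) begins 54 mm behind the grasp point. The pads swing forward as they close: fully open they stand 13 mm farther back than shut.
Start: joints at [1.143, 0.353, 1.633, -0, 1.155, -0.002], TCP at [258.155, 569.196, 231.281] pointing down, gripper open.
Joint ranges: [-2.63, 2.63], [-0.92, 2.1], [0.06, 2.66], [-1.3, 4.44], [0, 2.69], [-3.02, 3.02]. Speed limits (rad/s): [2.22, 2.22, 2.79, 3.14, 3.14, 3.14].

## Interface

Orientations are given as [roll, pitch, yaw] about the fixed x, y, z axes, in that order (R = Rz(yaw) Ry(pitch) Rx(roll)).
In Python, from rig import r gives the robot as it stands. The module is installed in compiled form; this text tells all that it offers.
- The arm moves only by the tool play_rows, never from a script. Its argument "rows" is a list of rows, each an object with "dp": the shift along the tool's x, y, z in units of 40 mm (1.0 is 40 mm), a list of three; "turn": the turn, a rotation vector about the tool's x, y, z in units of 6 degrees (1.0 is 6 degrees), a list of three; "fingers": the closure, from 0 (fully open) to 1 (shut). In form: [{"dp": [tx, ty, tz], "turn": [wx, wy, wz], "fingers": fingers}, ...]. A call has 1 to 5 rows; each row shifts and turns the commanded pose from where the row before left it, along the tool's axes as they then stand; what a row does not reach is not made up. A row lasts 1/12 s, in which the tool goes at most 41.7 mm and 7.16 degrees, less where a joint would pass 70% of its speed; a pose out of reach is approached as far as the arm can. A call is refused whole if a number of a shift passes 1 or a number of a turn 1, either way. A call with a gripper value outside its range is refused whole. The fingers move at their own pace and stop on an object; "force" is the grip in N (left out, the last holds). Time passes only in rows, so rows that do not move let the fingers close. It gives the time, the measured TCP pose, the force, the opening and the grip force at its end, in the units of the state.
- r.sense(): the state, without advancing time (a new reading comes with each control period).
- r.grab_frame(name): name is "side" or "top" or "wrist"; returns a dict with "pixels" (400x640x3 uint8, red, green, blue), "fx", "fy", "cx", "cy" (pixels), "pose" (4x4, takes a point from camera to world coordinates). Camera axes: x right, y down, z forward; pixel columns grow to the right and rows downward; lengths in mm; the calibration is good to about 2 mm. A picture is of the moment at which its call begins. There is no depth.
- r.sign_off(): hands the job in; it is judged then, once.
The state is a dict: "clock": time; "qpos": joint angles; "qvel": joint speeds; "joint_efforts": joint torques, N m; "eef_pos": TCP position; "tcp_rot": TCP orientation; "contact_force": force on the tool from outside, world axes, zero at the start; "wrist_torque": the same for the moment, N m; "opening": opening from 0.0 (shut) to 1.0 (fully open); "grasp_force": force on a finger pad.
Only numpy, scipy, OpenCV 4.12 (cv2) and the standard library are available. Lean on these libraries where they do the work, as an engineer would, in place of code of your own. Each camera call takes 0.05 s, during which the arm holds its last target. There are 200 camera calls.

## Task

Raise the yellow-topped work rest on the blue stand from its lower to its upper position: turn its head counter-clockwise to unlock it, draw it up until it meets the stop, turn it back in line with the red marks and let it down so that it stays locked at the upper height. The catch inside is hidden and no two stands are alike, so find the stops by feel and do not force the mechanism; leave the things around it as they are.

Things in the scene. Friction and masses are not known exactly. Their poses are not given: they have to be found in the camera images.
- stand: blue tube, 62 mm diameter, aluminium cap, on a dark round base of 116 mm diameter bolted to the bench; cap top 150 mm up. Origin: centre of the underside, z up along the tube. Rigid inside: rod and stand must not press on each other with more than 25 N.
- red_mark (a point): red mark on the cap, on the stand's +x side, 24.5 mm off the axis (its twin on -x): the locked direction. Locked, the bar's x axis lies along the stand's x (play 0.09 rad either way) and a hidden pin on the rod sits behind a 5 mm lip, so it will not turn until lifted. At the lower place lift it 5 to 8 mm (8 mm: hard stop), then turn counter-clockwise from above.
- white_mark (a point): white mark on the cap, 1.12 rad counter-clockwise from the red one: the free direction. With the bar turned 0.87 rad from the locked direction, up to a hard stop at 1.35 rad, the section slides up; only its own weight resists, and it drops if let go.
- rest: sliding section: 24 mm steel rod, 2 mm play in the tube, with a yellow head bar 70 mm long (its x), 18 wide (its y), 32 high, to grip across the 18 mm from above; 9 mm upturned ends, each 8 mm long. Origin: middle of the bar on the rod's axis; starts 185 mm above the stand's origin, bar underside 19 mm above the cap. Mass 0.28 to 0.56 kg.
- rest_top (a point): middle of the bar's top, 16 mm above the rest's origin. Going up, the section meets a hidden hard stop 69 to 98 mm above its starting height (differs each time). Only within 3 mm below that stop can it be turned back clockwise over the upper lip, to the red marks; then it sinks onto the catch, 8 mm below the stop, 61 to 90 mm above the starting height.
- oil_can: dark grey pump oil can, 68x163x237 mm; origin under its centre; a bystander
- grease_tin: small red grease tin with grey lid, 66 mm across, 46 high; origin under its centre; a bystander
- steel_block: ground steel block with a hole in its top, 40x60x39 mm; origin under its centre; a bystander
- tape: small black tape roll, 62 mm across, 19 high; a bystander
- bearing: ball bearing lying flat, 52 mm across, 15 high; a bystander

How it is judged:
By the outcome, as a careful person would: the job done as asked, in the order asked, and still so for the second after the job is handed in, with the robot touching nothing.
It also fails if it takes over 54 s, if anything falls off the work surface, if the arm or the gripper's body presses on something with over 40 N, if the wrist force passes 120 N, or if a joint passes its speed limit or range.

## Working session

There is one attempt and no reset: what is moved stays moved. The work goes in short steps, Python scripts to look and compute and a tool call to move; the robot and the scene stay as the last step left them, time stands still between calls to the robot, and variables do not carry over. Pictures are saved under pics/ and viewed, at most 10 in all, crops included, and the job is handed in when it is done.

Besides the shell and the picture viewer there is one more tool, called after "Request:" in YAML: its name, and indented under it one key for each argument. play_rows: Moves the arm, as the interface text tells. Its arguments: {"type":"object","properties":{"rows":{"type":"array"},"force":{"type":"number"}},"required":["rows"]}

```bash
mkdir -p pics; cat > h.py <<'E'
import numpy as np,cv2
from rig import r
def grab(n,f):
    d=r.grab_frame(n);cv2.imwrite('pics/'+f+'.png',d['pixels'][:,:,::-1]);np.savez('pics/'+f+'.npz',**d);return d
def ray(d,u,v):
    P=np.array(d['pose']);c=np.array([(u-d['cx'])/d['fx'],(v-d['cy'])/d['fy'],1.])
    w=P[:3,:3]@c;return P[:3,3],w/np.linalg.norm(w)
def onz(d,u,v,z):
    o,w=ray(d,u,v);return o+w*(z-o[2])/w[2]
def cross(a,b):
    A=np.zeros((3,3));y=np.zeros(3)
    for o,w in(a,b):
        M=np.eye(3)-np.outer(w,w);A+=M;y+=M@o
    p=np.linalg.solve(A,y);return p,[float(np.linalg.norm(np.cross(p-o,w))) for o,w in(a,b)]
E
python3 - <<'E'
from h import *
ds=[grab(n,n+'0') for n in('side','top')]
for d in ds: print(d['pose'].round(3) if hasattr(d['pose'],'round') else d['pose'],d['fx'])
cv2.imwrite('pics/both.png',cv2.resize(np.vstack([d['pixels'] for d in ds])[:,:,::-1],(480,600)))
print(r.sense())
E
```

```text
[[ 9.69000e-01 -1.71000e-01  1.78000e-01  2.69231e+02]
 [-2.46000e-01 -6.40000e-01  7.28000e-01 -9.27415e+02]
 [-1.10000e-02 -7.49000e-01 -6.63000e-01  9.91396e+02]
 [ 0.00000e+00  0.00000e+00  0.00000e+00  1.00000e+00]] 503.18358125331804
[[-1.100000e-02 -9.950000e-01  9.400000e-02  4.103300e+02]
 [-1.000000e+00  1.200000e-02  1.900000e-02 -8.174000e+00]
 [-2.000000e-02 -9.400000e-02 -9.950000e-01  1.172811e+03]
 [ 0.000000e+00  0.000000e+00  0.000000e+00  1.000000e+00]] 368.386947648096
{'clock': 0.1, 'qpos': array([ 1.14260631e+00,  3.53601116e-01,  1.63405517e+00,  1.13398086e-05,
        1.15523341e+00, -2.42674474e-03]), 'qvel': array([-0.00068679, -0.00178499,  0.00055401, -0.00035177,  0.00097629,
        0.00070406]), 'joint_efforts': array([ 1.91376879e-03, -6.06357265e+01, -3.42818356e+01,  9.53488075e-05,
        4.00714649e-03,  4.15816203e-05]), 'eef_pos': array([257.96531726, 568.79885808, 230.62485193]), 'tcp_rot': array([-3.14029564e+00, -1.35162727e-05,  2.71582479e+00]), 'contact_force': array([ 0.08447967, -0.09857199,  0.53945173]), 'wrist_torque': array([ 0.00273294,  0.02074563, -0.00292312]), 'grasp_force': 0.0, 'opening': 1.0020622615375514}
```

View pics/top0.png

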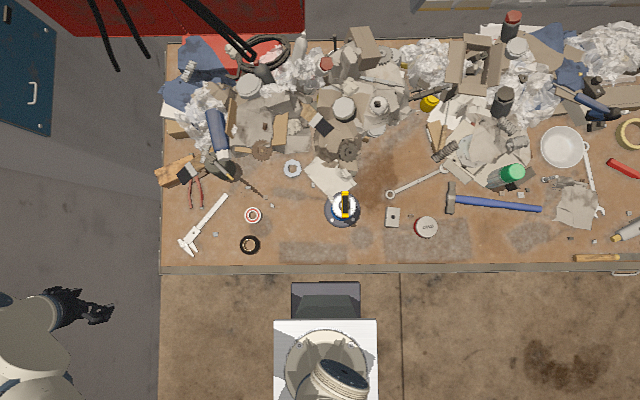

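View pics/side0.png

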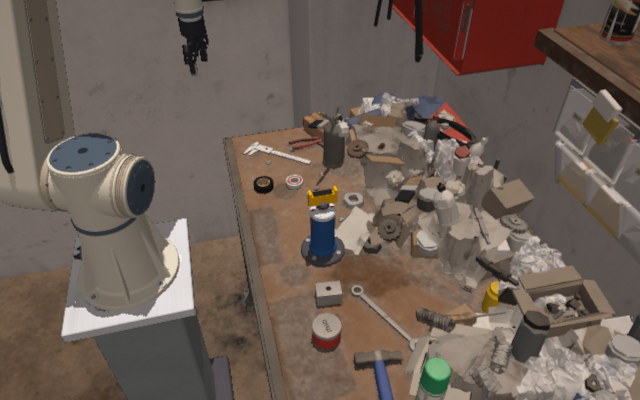

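The top view shows the stand at about (343,208) with the yellow bar running up and down the image at (345,204). In the side view the bar is at (322,198) and the tube at (322,235). Next I triangulate the bar and the cap marks.

```bash
python3 - <<'E'
from h import *
D={n:dict(np.load(f'pics/{n}0.npz')) for n in('side','top')}
box={'top':(320,180,370,235),'side':(295,180,350,270)}
out=[]
C={}
for n,d in D.items():
    x0,y0,x1,y1=box[n];im=d['pixels'][y0:y1,x0:x1];h=cv2.cvtColor(im,cv2.COLOR_RGB2HSV)
    m=cv2.inRange(h,(18,120,100),(38,255,255))
    ys,xs=np.nonzero(m);print(n,len(xs),xs.min()+x0,xs.max()+x0,ys.min()+y0,ys.max()+y0,xs.mean()+x0,ys.mean()+y0, cv2.minAreaRect(np.c_[xs+x0,ys+y0].astype(np.int32)))
    C[n]=ray(d,xs.mean()+x0+0,ys.mean()+y0)
    red=cv2.inRange(h,(0,120,80),(8,255,255))|cv2.inRange(h,(172,120,80),(180,255,255))
    print('red',[(a[0]+x0,a[1]+y0) for a in np.argwhere(red)[:,::-1]])
    out.append(cv2.resize(im[:55,:50],(400,440),interpolation=cv2.INTER_NEAREST))
print(cross(C['top'],C['side']))
d=D['top']
for uv in((345,192),(345,217),(343.5,208)):print(uv,onz(d,*uv,201).round(1),onz(d,*uv,0).round(1))
cv2.imwrite('pics/crop.png',np.hstack(out)[:,:,::-1])
E
```

```text
side 307 308 337 186 205 322.77198697068405 197.51465798045604 ((322.84088134765625, 196.00546264648438), (16.233524322509766, 30.176185607910156), 80.90972137451172)
red [(np.int64(300), np.int64(180)), (np.int64(300), np.int64(181)), (np.int64(331), np.int64(206)), (np.int64(332), np.int64(206)), (np.int64(312), np.int64(210)), (np.int64(313), np.int64(210)), (np.int64(310), np.int64(218)), (np.int64(310), np.int64(219)), (np.int64(310), np.int64(220)), (np.int64(310), np.int64(221)), (np.int64(310), np.int64(222)), (np.int64(310), np.int64(226)), (np.int64(310), np.int64(227)), (np.int64(310), np.int64(228)), (np.int64(310), np.int64(229))]
top 88 341 348 191 217 344.04545454545456 203.8181818181818 ((344.5, 204.0), (26.0, 7.0), 90.0)
red []
(array([495.02213632, -56.38230827, 181.12370285]), [0.3523995015090673, 0.352399501508861])
(345, 192) [524.4 -58.4 201. ] [548.  -68.8   0. ]
(345, 217) [458.1 -57.3 201. ] [468.  -67.4   0. ]
(343.5, 208) [481.9 -53.7 201. ] [496.7 -63.2   0. ]
```

View pics/crop.png

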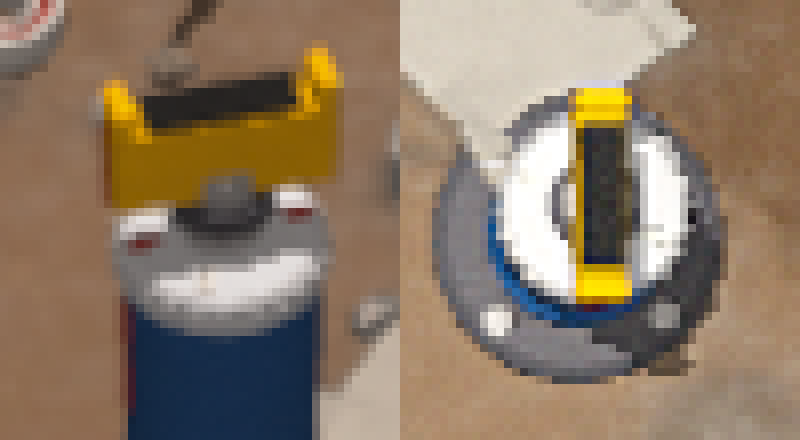

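The crops show a bar in line with the red marks, at about column 345.4, rows 191–218 in the top view. That puts the axis near (491,-58) with yaw about 0. Next I plan the approach to above the stand at tool yaw 0.

```bash
cat >> h.py <<'E'
from scipy.spatial.transform import Rotation as Ro
def plan(target,yaw,n):
    s=r.sense();p=np.array(s['eef_pos']);R=Ro.from_euler('xyz',s['tcp_rot'])
    Rt=Ro.from_euler('xyz',[np.pi,0,yaw]);rv=(R.inv()*Rt).as_rotvec();rows=[]
    for i in range(n):
        d=R.inv().apply((np.array(target)-p)/(n-i));rows.append([*(d/40).round(2),*(np.degrees(rv)/6/n).round(3)])
        p=p+R.apply(np.array(rows[-1][:3])*40);R=R*Ro.from_rotvec(rv/n)
    return rows
def st():
    s=r.sense();print(round(s['clock'],2),s['eef_pos'].round(1),s['tcp_rot'].round(3),s['contact_force'].round(1),s['wrist_torque'].round(2),round(s['opening'],3),round(s['grasp_force'],1),s['qpos'].round(2))
E
python3 -c "
from h import *
for q in plan([480,-58,330],0,27): print(q)"
```

```text
[np.float64(-0.43), np.float64(-0.44), np.float64(-0.09), np.float64(-0.0), np.float64(0.001), np.float64(0.961)]
[np.float64(-0.47), np.float64(-0.4), np.float64(-0.09), np.float64(-0.0), np.float64(0.001), np.float64(0.961)]
[np.float64(-0.51), np.float64(-0.35), np.float64(-0.09), np.float64(-0.0), np.float64(0.001), np.float64(0.961)]
[np.float64(-0.54), np.float64(-0.3), np.float64(-0.09), np.float64(-0.0), np.float64(0.001), np.float64(0.961)]
[np.float64(-0.57), np.float64(-0.24), np.float64(-0.09), np.float64(-0.0), np.float64(0.001), np.float64(0.961)]
[np.float64(-0.59), np.float64(-0.18), np.float64(-0.09), np.float64(-0.0), np.float64(0.001), np.float64(0.961)]
[np.float64(-0.6), np.float64(-0.12), np.float64(-0.09), np.float64(-0.0), np.float64(0.001), np.float64(0.961)]
[np.float64(-0.61), np.float64(-0.06), np.float64(-0.09), np.float64(-0.0), np.float64(0.001), np.float64(0.961)]
[np.float64(-0.62), np.float64(-0.0), np.float64(-0.09), np.float64(-0.0), np.float64(0.001), np.float64(0.961)]
[np.float64(-0.61), np.float64(0.06), np.float64(-0.09), np.float64(-0.0), np.
[... 1243 characters left out ...]
64(0.001), np.float64(0.961)]
[np.float64(-0.16), np.float64(0.59), np.float64(-0.1), np.float64(-0.0), np.float64(0.001), np.float64(0.961)]
[np.float64(-0.1), np.float64(0.61), np.float64(-0.09), np.float64(-0.0), np.float64(0.001), np.float64(0.961)]
[np.float64(-0.04), np.float64(0.61), np.float64(-0.1), np.float64(-0.0), np.float64(0.001), np.float64(0.961)]
[np.float64(0.03), np.float64(0.62), np.float64(-0.09), np.float64(-0.0), np.float64(0.001), np.float64(0.961)]
[np.float64(0.09), np.float64(0.61), np.float64(-0.1), np.float64(-0.0), np.float64(0.001), np.float64(0.961)]
[np.float64(0.15), np.float64(0.59), np.float64(-0.09), np.float64(-0.0), np.float64(0.001), np.float64(0.961)]
```

Request:
play_rows:
  rows:
    - {"dp": [-0.43,-0.44,-0.09],"turn": [0,0,0.96],"fingers": 0}
    - {"dp": [-0.47,-0.4,-0.09],"turn": [0,0,0.96],"fingers": 0}
    - {"dp": [-0.51,-0.35,-0.09],"turn": [0,0,0.96],"fingers": 0}
    - {"dp": [-0.54,-0.3,-0.09],"turn": [0,0,0.96],"fingers": 0}
    - {"dp": [-0.57,-0.24,-0.09],"turn": [0,0,0.96],"fingers": 0}

```text
clock: 0.52
eef_pos: [299.6, 451.5, 249.0]
tcp_rot: [-3.141, 0.0, 2.208]
contact_force: [-0.6, -1.1, -0.0]
opening: 1.002
grasp_force: 0.0
```

Request:
play_rows:
  rows:
    - {"dp": [-0.59,-0.18,-0.09],"turn": [0,0,0.96],"fingers": 0}
    - {"dp": [-0.6,-0.12,-0.09],"turn": [0,0,0.96],"fingers": 0}
    - {"dp": [-0.61,-0.06,-0.09],"turn": [0,0,0.96],"fingers": 0}
    - {"dp": [-0.62,0,-0.09],"turn": [0,0,0.96],"fingers": 0}
    - {"dp": [-0.61,0.06,-0.09],"turn": [0,0,0.96],"fingers": 0}

```text
clock: 0.93
eef_pos: [340.9, 335.7, 267.2]
tcp_rot: [-3.141, 0.0, 1.706]
contact_force: [0.4, 0.2, 0.5]
opening: 0.999
grasp_force: 0.0
```

Request:
play_rows:
  rows:
    - {"dp": [-0.6,0.12,-0.09],"turn": [0,0,0.96],"fingers": 0}
    - {"dp": [-0.59,0.18,-0.09],"turn": [0,0,0.96],"fingers": 0}
    - {"dp": [-0.57,0.24,-0.09],"turn": [0,0,0.96],"fingers": 0}
    - {"dp": [-0.54,0.3,-0.09],"turn": [0,0,0.96],"fingers": 0}
    - {"dp": [-0.51,0.35,-0.09],"turn": [0,0,0.96],"fingers": 0}

```text
clock: 1.35
eef_pos: [381.9, 219.5, 285.3]
tcp_rot: [-3.141, 0.0, 1.203]
contact_force: [0.6, 0.7, 0.3]
opening: 1.002
grasp_force: 0.0
```

Request:
play_rows:
  rows:
    - {"dp": [-0.47,0.4,-0.09],"turn": [0,0,0.96],"fingers": 0}
    - {"dp": [-0.43,0.44,-0.09],"turn": [0,0,0.96],"fingers": 0}
    - {"dp": [-0.38,0.48,-0.1],"turn": [0,0,0.96],"fingers": 0}
    - {"dp": [-0.33,0.52,-0.09],"turn": [0,0,0.96],"fingers": 0}
    - {"dp": [-0.28,0.55,-0.1],"turn": [0,0,0.96],"fingers": 0}

```text
clock: 1.77
eef_pos: [422.6, 103.3, 304.1]
tcp_rot: [-3.141, 0.0, 0.7]
contact_force: [0.9, -0.4, -0.4]
opening: 1.003
grasp_force: 0.0
```

Request:
play_rows:
  rows:
    - {"dp": [-0.22,0.57,-0.09],"turn": [0,0,0.96],"fingers": 0}
    - {"dp": [-0.16,0.59,-0.1],"turn": [0,0,0.96],"fingers": 0}
    - {"dp": [-0.1,0.61,-0.09],"turn": [0,0,0.96],"fingers": 0}
    - {"dp": [-0.04,0.61,-0.1],"turn": [0,0,0.96],"fingers": 0}
    - {"dp": [0,0,0],"turn": [0,0,0],"fingers": 0}

```text
clock: 2.18
eef_pos: [456.5, 9.0, 319.8]
tcp_rot: [3.14, -0.001, 0.295]
contact_force: [0.0, -0.4, -0.7]
opening: 0.998
grasp_force: 0.0
```

```bash
python3 - <<'E'
from h import *
d=grab('wrist','w1');print(d['pose'].round(3),d['fx']);st()
for q in plan([490,-58,330],0,3): print([float(x) for x in q])
E
```

```text
[[ 2.91000e-01 -9.15000e-01 -2.79000e-01  5.28789e+02]
 [-9.57000e-01 -2.78000e-01 -8.60000e-02  2.99580e+01]
 [ 1.00000e-03  2.92000e-01 -9.56000e-01  4.62557e+02]
 [ 0.00000e+00  0.00000e+00  0.00000e+00  1.00000e+00]] 358.5215340713957
2.23 [455.7  10.5 319.3] [ 3.141 -0.     0.3  ] [-0.6 -0.5 -0.4] [ 0.04 -0.01 -0.  ] 0.998 0.0 [ 0.02  0.    1.87 -0.    1.27  1.29]
[0.1, 0.63, -0.09, 0.001, -0.0, 0.954]
[0.17, 0.62, -0.09, 0.001, -0.0, 0.954]
[0.23, 0.59, -0.09, 0.001, -0.0, 0.954]
```

View pics/w1.png

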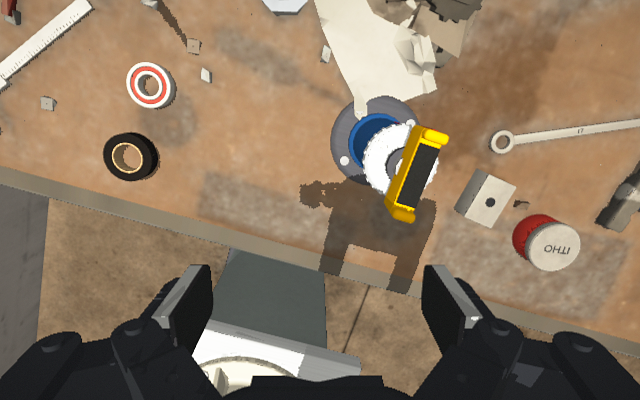

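The wrist view shows the bar clearly, with its upturned ends near (433,135) and (402,215). The tin is at (547,243) and the block at (488,197), both clear. I'll move above the bar and take a second view.

Request:
play_rows:
  rows:
    - {"dp": [0.1,0.63,-0.09],"turn": [0,0,0.954],"fingers": 0}
    - {"dp": [0.17,0.62,-0.09],"turn": [0,0,0.954],"fingers": 0}
    - {"dp": [0.23,0.59,-0.09],"turn": [0,0,0.954],"fingers": 0.4}
    - {"dp": [0,0,0],"turn": [0,0,0],"fingers": 0.4}

```text
clock: 2.57
eef_pos: [491.4, -58.3, 330.3]
tcp_rot: [3.14, -0.001, -0.002]
contact_force: [-0.4, 0.0, -0.1]
opening: 0.745
grasp_force: 0.0
```

```bash
python3 - <<'E'
from h import *
d2=grab('wrist','w2');st();d1=dict(np.load('pics/w1.npz'))
h=cv2.cvtColor(d2['pixels'],cv2.COLOR_RGB2HSV);m=cv2.inRange(h,(18,130,100),(38,255,255))
n,l,s,c=cv2.connectedComponentsWithStats(m);print([(a,b) for a,b in zip(s.tolist(),c.round(1).tolist()) if a[4]>40])
h=cv2.cvtColor(d1['pixels'],cv2.COLOR_RGB2HSV);m=cv2.inRange(h,(18,130,100),(38,255,255))
n,l,s,c=cv2.connectedComponentsWithStats(m);print([(a,b) for a,b in zip(s.tolist(),c.round(1).tolist()) if a[4]>40])
a=d1['pixels'][100:240,350:470];cv2.imwrite('pics/c1.png',cv2.resize(a,(720,840),interpolation=0)[:,:,::-1])
a=cv2.resize(a,(343,400),interpolation=0)
cv2.imwrite('pics/c12.png',cv2.resize(np.hstack([d2['pixels'][:,110:530],a]),None,fx=1,fy=1)[:,:,::-1])
E
```

```text
2.62 [490.3 -56.8 329.8] [-3.141e+00  0.000e+00  3.000e-03] [-0.2  0.9 -0.3] [ 0.05 -0.06 -0.04] 0.663 0.0 [-0.12  0.06  1.78  0.    1.3   1.45]
[([0, 0, 640, 400, 255073], [319.5, 199.5]), ([305, 141, 25, 94, 927], [316.3, 186.1])]
[([0, 0, 640, 400, 254190], [318.9, 199.7]), ([384, 125, 65, 99, 1810], [410.2, 169.9])]
```

View pics/c12.png

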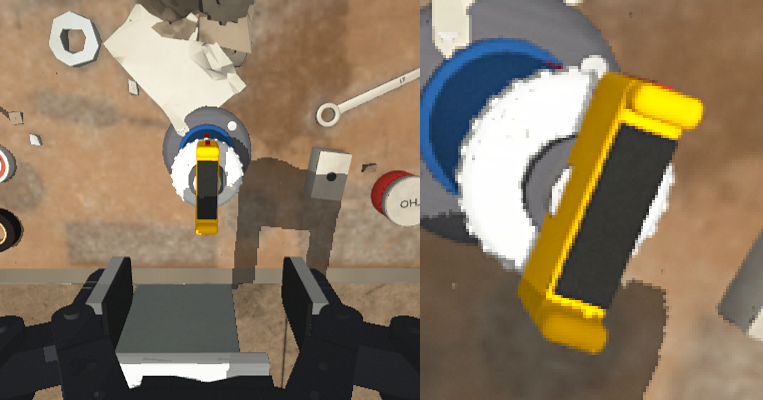

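```bash
python3 - <<'E'
from h import *
D=[dict(np.load(f'pics/w{i}.npz')) for i in(1,2)]
R=[]
for d,(x0,y0,x1,y1) in zip(D,((384,125,449,224),(300,136,334,240))):
    im=d['pixels'][y0:y1,x0:x1];h=cv2.cvtColor(im,cv2.COLOR_RGB2HSV)
    m=cv2.inRange(h,(0,0,0),(179,110,75));n,l,s,c=cv2.connectedComponentsWithStats(m);i=1+s[1:,4].argmax()
    ys,xs=np.nonzero(l==i);rc=cv2.minAreaRect(np.c_[xs,ys].astype(np.int32));ct=np.array(rc[0])+[x0,y0]
    print(s[i],ct,rc[1:]);R.append(ray(d,*ct));print('z201',onz(d,*ct,201).round(1))
    b=cv2.boxPoints(rc)+[x0,y0];w=[onz(d,*q,201)[:2] for q in b];
    e=[(w[(k+1)%4]-w[k]) for k in range(4)];e=[q for q in e if np.linalg.norm(q)>30];print('len,yaw',[(np.linalg.norm(q).round(1),np.arctan(q[1]/q[0]).round(3)) for q in e])
print('tri',cross(*R))
# cap centre via white cap ring in w2, z150
d=D[1];h=cv2.cvtColor(d['pixels'],cv2.COLOR_RGB2HSV)
m=cv2.inRange(h,(0,80,60),(8,255,255))|cv2.inRange(h,(172,80,60),(180,255,255));m[:100]=0;m[260:]=0;m[:,:260]=0;m[:,370:]=0
n,l,s,c=cv2.connectedComponentsWithStats(m);print('red w2',[(a[4],q.round(1),onz(d,*q,150).round(1)) for a,q in zip(s[1:],c[1:])])
m=cv2.inRange(h,(0,0,215),(179,30,255));m[:130]=0;m[240:]=0;m[:,:265]=0;m[:,365:]=0
n,l,s,c=cv2.connectedComponentsWithStats(m);print([(a.tolist(),q.round(1)) for a,q in zip(s[1:],c[1:]) if a[4]>50])
E
```

```text
[  13   18   43   65 1267] [417.87931061 175.55172348] ((20.24079132080078, 64.62197875976562), 21.801410675048828)
z201 [494.  -59.8 201. ]
len,yaw [(np.float64(47.8), np.float64(-0.013)), (np.float64(48.1), np.float64(0.004))]
[   8   25   20   58 1092] [317.5 189.5] ((19.0, 57.0), 0.0)
z201 [494.  -59.8 201. ]
len,yaw [(np.float64(46.3), np.float64(-0.009)), (np.float64(46.3), np.float64(0.007))]
tri (array([493.9847512 , -59.81630265, 200.89965911]), [0.006918424350356617, 0.006918424350254259])
red w2 [(np.int32(22), array([315.5, 135.5]), array([530.2, -58.2, 150. ])), (np.int32(22), array([317.3, 142. ]), array([524.4, -59.8, 150. ]))]
[([281, 139, 27, 62, 831], array([293.2, 167.1])), ([335, 147, 18, 40, 446], array([342.3, 167. ]))]
```

```bash
python3 - <<'E'
from h import *
d=dict(np.load('pics/w2.npz'))
print([(v,z,o,(onz(d,317.5,v-.0,z)[0]-o).round(1)) for v,z,o in((234.5,210,-35),(218.5,201,-27),(160.5,210,27))])
st()
for q in plan([495.5,-59.8,260],0,3)+plan([495.5,-59.8,182],0,6): print([float(x) for x in q])
print(d['pixels'][128:170,317].tolist())
E
```

```text
[(234.5, 210, -35, np.float64(494.7)), (218.5, 201, -27, np.float64(496.9)), (160.5, 210, 27, np.float64(491.7))]
2.62 [490.3 -56.8 329.8] [-3.141e+00  0.000e+00  3.000e-03] [-0.2  0.9 -0.3] [ 0.05 -0.06 -0.04] 0.663 0.0 [-0.12  0.06  1.78  0.    1.3   1.45]
[0.04, 0.03, 0.58, -0.0, 0.001, 0.008]
[0.04, 0.02, 0.58, -0.0, 0.001, 0.008]
[0.05, 0.02, 0.59, -0.0, 0.001, 0.008]
[0.02, 0.01, 0.62, -0.0, 0.0, 0.004]
[0.02, 0.01, 0.62, -0.0, 0.0, 0.004]
[0.02, 0.01, 0.61, -0.0, 0.0, 0.004]
[0.02, 0.02, 0.62, -0.0, 0.0, 0.004]
[0.03, 0.01, 0.61, -0.0, 0.0, 0.004]
[0.02, 0.01, 0.62, -0.0, 0.0, 0.004]
[[40, 93, 150], [31, 67, 107], [25, 54, 88], [26, 57, 92], [21, 60, 96], [101, 38, 57], [119, 17, 11], [116, 19, 11], [113, 13, 5], [120, 79, 77], [228, 232, 225], [190, 178, 173], [118, 52, 49], [113, 12, 8], [114, 16, 12], [110, 15, 13], [171, 19, 19], [156, 53, 6], [173, 120, 0], [241, 181, 0], [255, 228, 0], [255, 242, 0], [255, 248, 0], [255, 251, 0], [255, 250, 0], [255, 246, 0], [255, 239, 0], [254, 227, 0], [252, 213, 0], [252, 216, 0], [255, 244, 0], [255, 233, 0], [184, 130, 3], [42, 43, 53], [53, 52, 52], [54, 54, 49], [57, 55, 51], [56, 56, 52], [55, 56, 51], [56, 57, 51], [56, 55, 49], [53, 52, 48]]
```

Request:
play_rows:
  rows:
    - {"dp": [0.06,0.03,0.6],"turn": [0,0,0],"fingers": 0.4}
    - {"dp": [0.06,0.03,0.6],"turn": [0,0,0],"fingers": 0.4}
    - {"dp": [0,0,0.6],"turn": [0,0,0],"fingers": 0.4}
    - {"dp": [0,0,0.6],"turn": [0,0,0],"fingers": 0.4}
    - {"dp": [0,0,0],"turn": [0,0,0],"fingers": 0.4}

```text
clock: 3.03
eef_pos: [491.1, -56.9, 229.6]
tcp_rot: [-3.14, 0.008, 0.007]
contact_force: [-1.1, 1.0, 0.2]
opening: 0.598
grasp_force: 0.0
```

```bash
python3 - <<'E'
from h import *
st();st();d=grab('wrist','w3')
a=d['pixels'][:,110:530];cv2.imwrite('pics/c3.png',a[:,:,::-1])
h=cv2.cvtColor(d['pixels'],cv2.COLOR_RGB2HSV);m=cv2.inRange(h,(18,130,100),(38,255,255))
n,l,s,c=cv2.connectedComponentsWithStats(m);print([(a,b) for a,b in zip(s[1:].tolist(),c[1:].round(1).tolist()) if a[4]>40])
m=cv2.inRange(h,(0,0,0),(179,110,75));m[:,:290]=0;m[:,350:]=0
n,l,s,c=cv2.connectedComponentsWithStats(m);print([(a,b,onz(d,*b,201).round(1)) for a,b in zip(s[1:].tolist(),c[1:].round(1).tolist()) if a[4]>300])
st()
E
```

```text
3.03 [491.1 -56.9 229.6] [-3.14   0.008  0.007] [-1.1  1.   0.2] [ 0.04 -0.   -0.03] 0.598 0.0 [-0.12  0.15  1.9   0.    1.09  1.45]
3.03 [491.1 -56.9 229.6] [-3.14   0.008  0.007] [-1.1  1.   0.2] [ 0.04 -0.   -0.03] 0.598 0.0 [-0.12  0.15  1.9   0.    1.09  1.45]
[([302, 163, 39, 144, 2161], [319.7, 230.0])]
[([305, 196, 32, 86, 2534], [320.0, 238.2], array([494.4, -59.4, 201. ])), ([290, 375, 60, 25, 1294], [320.0, 388.6], array([397.1, -60.3, 201. ]))]
3.08 [492.4 -57.2 232.1] [-3.141  0.005  0.006] [0.5 1.  0.8] [-0.02 -0.02  0.01] 0.598 0.0 [-0.12  0.15  1.9   0.    1.09  1.45]
```

View pics/c3.png

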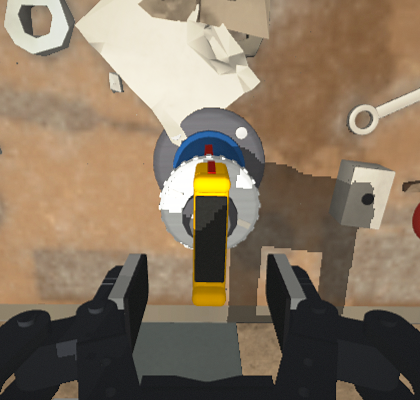

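The bar is centred between the open fingers, with the dark pad at (320,238) and the finger edges about equally far off on each side. I'll descend and grip.

Request:
play_rows:
  rows:
    - {"dp": [0,0,0.5],"turn": [0,0,0],"fingers": 0.4}
    - {"dp": [0,0,0.5],"turn": [0,0,0],"fingers": 0.4}
    - {"dp": [0,0,0.4],"turn": [0,0,0],"fingers": 0.4}
    - {"dp": [0,0,0.1],"turn": [0,0,0],"fingers": 0.4}
    - {"dp": [0,0,0],"turn": [0,0,0],"fingers": 0.4}

```text
clock: 3.5
eef_pos: [494.5, -58.1, 174.4]
tcp_rot: [-3.141, 0.001, 0.005]
contact_force: [-0.2, 0.1, 0.3]
opening: 0.602
grasp_force: 0.0
```

Request:
play_rows:
  rows:
    - {"dp": [0,0,0],"turn": [0,0,0],"fingers": 0.65}
    - {"dp": [0,0,0],"turn": [0,0,0],"fingers": 0.7}
    - {"dp": [0,0,0],"turn": [0,0,0],"fingers": 0.75}
    - {"dp": [0,0,0],"turn": [0,0,0],"fingers": 0.8}
  force: 25

```text
clock: 3.83
eef_pos: [495.8, -58.7, 175.6]
tcp_rot: [3.141, -0.003, 0.003]
contact_force: [-0.8, 0.7, 6.6]
opening: 0.252
grasp_force: 24.2
```

```bash
python3 -c "
from h import *
st()"
```

```text
3.83 [495.8 -58.7 175.6] [ 3.141e+00 -3.000e-03  3.000e-03] [-0.8  0.7  6.6] [0.08 0.09 0.03] 0.252 24.2 [-0.12  0.22  1.95  0.    0.96  1.45]
```

Request:
play_rows:
  rows:
    - {"dp": [0,0,0],"turn": [0,0,0],"fingers": 1}
    - {"dp": [0,0,-0.04],"turn": [0,0,0],"fingers": 1}
    - {"dp": [0,0,-0.04],"turn": [0,0,0],"fingers": 1}
    - {"dp": [0,0,0],"turn": [0,0,0],"fingers": 1}
  force: 40

```text
clock: 4.17
eef_pos: [494.5, -58.7, 177.5]
tcp_rot: [3.142, 0.0, 0.003]
contact_force: [-0.6, 0.1, -3.8]
opening: 0.242
grasp_force: 39.2
```

Request:
play_rows:
  rows:
    - {"dp": [0,0,-0.03],"turn": [0,0,0],"fingers": 1}
    - {"dp": [0,0,0],"turn": [0,0,0],"fingers": 1}

```text
clock: 4.33
eef_pos: [494.5, -58.6, 178.5]
tcp_rot: [-3.142, 0.0, 0.003]
contact_force: [-1.3, -0.7, -2.3]
opening: 0.241
grasp_force: 39.2
```

```bash
python3 -c "
from h import *
st()"
```

```text
4.33 [494.5 -58.6 178.5] [-3.142e+00  0.000e+00  3.000e-03] [-1.3 -0.7 -2.3] [-0.03 -0.02  0.  ] 0.241 39.2 [-0.12  0.22  1.95 -0.    0.97  1.45]
```

Request:
play_rows:
  rows:
    - {"dp": [0,0,-0.03],"turn": [0,0,0],"fingers": 1}
    - {"dp": [0,0,0],"turn": [0,0,0],"fingers": 1}

```text
clock: 4.5
eef_pos: [494.7, -58.6, 179.8]
tcp_rot: [3.142, 0.0, 0.003]
contact_force: [-0.8, -0.7, -2.9]
opening: 0.233
grasp_force: 39.2
```

Request:
play_rows:
  rows:
    - {"dp": [0,0,-0.02],"turn": [0,0,0],"fingers": 1}
    - {"dp": [0,0,0],"turn": [0,0,0],"fingers": 1}

```text
clock: 4.67
eef_pos: [494.7, -58.6, 180.6]
tcp_rot: [3.142, -0.0, 0.003]
contact_force: [0.5, 0.5, -3.8]
opening: 0.241
grasp_force: 39.2
```

Request:
play_rows:
  rows:
    - {"dp": [0,0,0],"turn": [0,0,-0.5],"fingers": 1}
    - {"dp": [0,0,0],"turn": [0,0,-0.5],"fingers": 1}
    - {"dp": [0,0,0],"turn": [0,0,0],"fingers": 1}

```text
clock: 4.92
eef_pos: [494.7, -58.6, 180.4]
tcp_rot: [-3.142, 0.0, 0.11]
contact_force: [0.4, -0.3, -3.1]
opening: 0.241
grasp_force: 39.2
```

Request:
play_rows:
  rows:
    - {"dp": [0,0,0],"turn": [0,0,-0.3],"fingers": 1}
    - {"dp": [0,0,0],"turn": [0,0,0],"fingers": 1}

```text
clock: 5.08
eef_pos: [494.7, -58.6, 180.5]
tcp_rot: [3.142, 0.0, 0.139]
contact_force: [-0.5, 0.9, -3.4]
opening: 0.244
grasp_force: 39.2
```

```bash
python3 -c "
from h import *
st()"
```

```text
5.08 [494.7 -58.6 180.5] [3.142 0.    0.139] [-0.5  0.9 -3.4] [-0.05 -0.01 -0.01] 0.244 39.2 [-0.12  0.22  1.95 -0.    0.98  1.31]
```

Request:
play_rows:
  rows:
    - {"dp": [0,0,0],"turn": [0,0,-0.5],"fingers": 1}
    - {"dp": [0,0,0],"turn": [0,0,-0.5],"fingers": 1}
    - {"dp": [0,0,0],"turn": [0,0,-0.5],"fingers": 1}
    - {"dp": [0,0,0],"turn": [0,0,0],"fingers": 1}

```text
clock: 5.42
eef_pos: [494.8, -58.6, 180.6]
tcp_rot: [3.142, -0.0, 0.297]
contact_force: [0.2, -0.9, -2.2]
opening: 0.241
grasp_force: 39.4
```

```bash
python3 -c "
from h import *
st()"
```

```text
5.42 [494.8 -58.6 180.6] [ 3.142 -0.     0.297] [ 0.2 -0.9 -2.2] [ 0.1 -0.   0. ] 0.241 39.4 [-0.12  0.22  1.95  0.    0.98  1.15]
```

Request:
play_rows:
  rows:
    - {"dp": [0,0,0],"turn": [0,0,-0.6],"fingers": 1}
    - {"dp": [0,0,0],"turn": [0,0,-0.6],"fingers": 1}
    - {"dp": [0,0,0],"turn": [0,0,-0.6],"fingers": 1}
    - {"dp": [0,0,0],"turn": [0,0,-0.6],"fingers": 1}
    - {"dp": [0,0,0],"turn": [0,0,0],"fingers": 1}

```text
clock: 5.83
eef_pos: [495.0, -58.7, 180.8]
tcp_rot: [3.141, -0.001, 0.548]
contact_force: [-0.3, -0.6, 1.0]
opening: 0.241
grasp_force: 39.7
```

Request:
play_rows:
  rows:
    - {"dp": [0,0,0],"turn": [0,0,-0.6],"fingers": 1}
    - {"dp": [0,0,0],"turn": [0,0,-0.6],"fingers": 1}
    - {"dp": [0,0,0],"turn": [0,0,-0.6],"fingers": 1}
    - {"dp": [0,0,0],"turn": [0,0,-0.6],"fingers": 1}
    - {"dp": [0,0,0],"turn": [0,0,0],"fingers": 1}

```text
clock: 6.25
eef_pos: [494.5, -58.5, 180.4]
tcp_rot: [-3.141, 0.0, 0.798]
contact_force: [0.4, 0.6, -2.0]
opening: 0.24
grasp_force: 39.3
```

```bash
python3 -c "
from h import *
st()"
```

```text
6.25 [494.5 -58.5 180.4] [-3.141  0.     0.798] [ 0.4  0.6 -2. ] [0.11 0.02 0.  ] 0.24 39.3 [-0.12  0.22  1.95  0.    0.98  0.65]
```

Request:
play_rows:
  rows:
    - {"dp": [0,0,0],"turn": [0,0,-0.6],"fingers": 1}
    - {"dp": [0,0,0],"turn": [0,0,-0.6],"fingers": 1}
    - {"dp": [0,0,0],"turn": [0,0,-0.6],"fingers": 1}
    - {"dp": [0,0,0],"turn": [0,0,-0.6],"fingers": 1}
    - {"dp": [0,0,0],"turn": [0,0,0],"fingers": 1}

```text
clock: 6.67
eef_pos: [494.4, -58.5, 180.3]
tcp_rot: [-3.141, 0.0, 1.049]
contact_force: [-0.8, 0.1, -3.8]
opening: 0.244
grasp_force: 39.2
```

Request:
play_rows:
  rows:
    - {"dp": [0,0,0],"turn": [0,0,-0.4],"fingers": 1}
    - {"dp": [0,0,0],"turn": [0,0,0],"fingers": 1}

```text
clock: 6.83
eef_pos: [494.5, -58.5, 180.3]
tcp_rot: [-3.141, 0.0, 1.089]
contact_force: [-0.4, 0.8, -3.5]
opening: 0.24
grasp_force: 39.2
```

```bash
cat >> h.py <<'E'
def bar(f):
    d=grab('wrist',f);h=cv2.cvtColor(d['pixels'],cv2.COLOR_RGB2HSV);m=cv2.inRange(h,(18,130,60),(38,255,255))
    n,l,s,c=cv2.connectedComponentsWithStats(m);i=1+s[1:,4].argmax();ys,xs=np.nonzero(l==i)
    print('yellow',s[i],c[i].round(1),cv2.minAreaRect(np.c_[xs,ys].astype(np.int32)));return d
E
python3 -c "
from h import *
st();bar('w4')"
```

```text
6.83 [494.5 -58.5 180.3] [-3.141  0.     1.089] [-0.4  0.8 -3.5] [ 0.19  0.07 -0.02] 0.24 39.2 [-0.12  0.22  1.95  0.    0.98  0.36]
yellow [ 292  197   54  185 3607] [317.1 270.4] ((318.5, 289.0), (184.0, 53.0), 90.0)
```

View pics/w4.png

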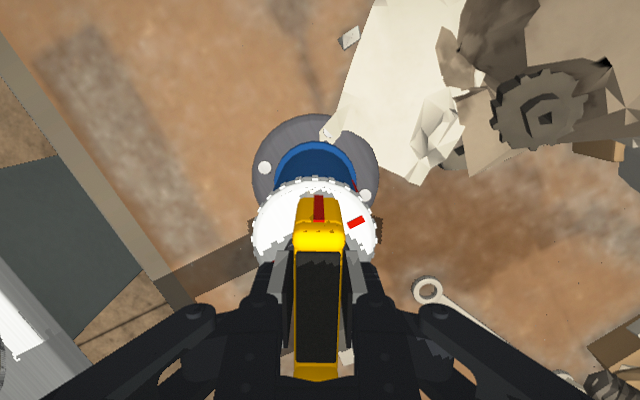

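The view shows the bar held between the pads, turned well away from the red mark at (356,222). I'll lift it now.

Request:
play_rows:
  rows:
    - {"dp": [0,0,-0.1],"turn": [0,0,0],"fingers": 1}
    - {"dp": [0,0,-0.25],"turn": [0,0,0],"fingers": 1}
    - {"dp": [0,0,-0.15],"turn": [0,0,0],"fingers": 1}
    - {"dp": [0,0,0],"turn": [0,0,0],"fingers": 1}

```text
clock: 7.22
eef_pos: [495.7, -58.7, 202.4]
tcp_rot: [3.139, -0.001, 1.091]
contact_force: [0.4, 0.4, -1.4]
opening: 0.24
grasp_force: 39.5
```

```bash
python3 -c "
from h import *
st();bar('w5')"
```

```text
7.22 [495.7 -58.7 202.4] [ 3.139e+00 -1.000e-03  1.091e+00] [ 0.4  0.4 -1.4] [0.19 0.05 0.03] 0.24 39.5 [-0.12  0.19  1.93  0.    1.02  0.36]
yellow [ 292  197   54  185 3632] [317.1 271.3] ((318.5, 289.0), (184.0, 53.0), 90.0)
```

Request:
play_rows:
  rows:
    - {"dp": [0,0,-0.2],"turn": [0,0,0],"fingers": 1}
    - {"dp": [0,0,-0.25],"turn": [0,0,0],"fingers": 1}
    - {"dp": [0,0,-0.25],"turn": [0,0,0],"fingers": 1}
    - {"dp": [0,0,-0.15],"turn": [0,0,0],"fingers": 1}
    - {"dp": [0,0,0],"turn": [0,0,0],"fingers": 1}

```text
clock: 7.68
eef_pos: [495.7, -58.8, 236.5]
tcp_rot: [3.139, -0.001, 1.092]
contact_force: [1.0, 0.2, -2.3]
opening: 0.24
grasp_force: 39.5
```

Request:
play_rows:
  rows:
    - {"dp": [0,0,-0.03],"turn": [0,0,0],"fingers": 1}
    - {"dp": [0,0,-0.03],"turn": [0,0,0],"fingers": 1}
    - {"dp": [0,0,0],"turn": [0,0,0],"fingers": 1}

```text
clock: 7.93
eef_pos: [494.6, -58.6, 236.8]
tcp_rot: [-3.141, 0.0, 1.092]
contact_force: [0.9, 0.6, -2.3]
opening: 0.237
grasp_force: 39.4
```

Request:
play_rows:
  rows:
    - {"dp": [0,0,-0.03],"turn": [0,0,0],"fingers": 1}
    - {"dp": [0,0,-0.03],"turn": [0,0,0],"fingers": 1}
    - {"dp": [0,0,0],"turn": [0,0,0],"fingers": 1}

```text
clock: 8.18
eef_pos: [494.7, -58.6, 239.3]
tcp_rot: [-3.141, 0.0, 1.092]
contact_force: [-0.1, -1.1, -3.5]
opening: 0.241
grasp_force: 39.4
```

Request:
play_rows:
  rows:
    - {"dp": [0,0,-0.03],"turn": [0,0,0],"fingers": 1}
    - {"dp": [0,0,-0.02],"turn": [0,0,0],"fingers": 1}
    - {"dp": [0,0,0],"turn": [0,0,0],"fingers": 1}
  force: 22

```text
clock: 8.43
eef_pos: [494.8, -58.6, 241.4]
tcp_rot: [3.141, -0.0, 1.092]
contact_force: [-0.2, 0.3, -3.1]
opening: 0.245
grasp_force: 39.4
```

Request:
play_rows:
  rows:
    - {"dp": [0,0,-0.03],"turn": [0,0,0],"fingers": 1}
    - {"dp": [0,0,-0.02],"turn": [0,0,0],"fingers": 1}
    - {"dp": [0,0,0],"turn": [0,0,0],"fingers": 1}

```text
clock: 8.68
eef_pos: [494.8, -58.7, 243.5]
tcp_rot: [3.141, -0.0, 1.092]
contact_force: [1.0, 0.7, -3.4]
opening: 0.241
grasp_force: 39.4
```

Request:
play_rows:
  rows:
    - {"dp": [0,0,-0.03],"turn": [0,0,0],"fingers": 1}
    - {"dp": [0,0,-0.02],"turn": [0,0,0],"fingers": 1}
    - {"dp": [0,0,0],"turn": [0,0,0],"fingers": 1}

```text
clock: 8.93
eef_pos: [494.8, -58.6, 245.5]
tcp_rot: [3.141, -0.0, 1.092]
contact_force: [0.0, -0.5, -2.8]
opening: 0.239
grasp_force: 39.4
```

Request:
play_rows:
  rows:
    - {"dp": [0,0,-0.03],"turn": [0,0,0],"fingers": 1}
    - {"dp": [0,0,-0.02],"turn": [0,0,0],"fingers": 1}
    - {"dp": [0,0,0],"turn": [0,0,0],"fingers": 1}

```text
clock: 9.18
eef_pos: [494.8, -58.6, 247.5]
tcp_rot: [3.141, -0.0, 1.092]
contact_force: [-0.6, -0.5, -3.3]
opening: 0.24
grasp_force: 39.4
```

Request:
play_rows:
  rows:
    - {"dp": [0,0,-0.03],"turn": [0,0,0],"fingers": 1}
    - {"dp": [0,0,-0.02],"turn": [0,0,0],"fingers": 1}
    - {"dp": [0,0,0],"turn": [0,0,0],"fingers": 1}

```text
clock: 9.43
eef_pos: [494.8, -58.6, 249.5]
tcp_rot: [3.141, -0.0, 1.092]
contact_force: [0.2, 0.6, -3.1]
opening: 0.242
grasp_force: 39.4
```

Request:
play_rows:
  rows:
    - {"dp": [0,0,-0.03],"turn": [0,0,0],"fingers": 1}
    - {"dp": [0,0,-0.02],"turn": [0,0,0],"fingers": 1}
    - {"dp": [0,0,0],"turn": [0,0,0],"fingers": 1}

```text
clock: 9.68
eef_pos: [494.8, -58.6, 251.5]
tcp_rot: [3.141, -0.0, 1.092]
contact_force: [0.1, -0.4, -2.8]
opening: 0.236
grasp_force: 39.4
```

Request:
play_rows:
  rows:
    - {"dp": [0,0,-0.03],"turn": [0,0,0],"fingers": 1}
    - {"dp": [0,0,-0.02],"turn": [0,0,0],"fingers": 1}
    - {"dp": [0,0,0],"turn": [0,0,0],"fingers": 1}

```text
clock: 9.93
eef_pos: [494.8, -58.6, 253.5]
tcp_rot: [3.141, -0.0, 1.092]
contact_force: [-0.1, 0.3, -3.0]
opening: 0.239
grasp_force: 39.4
```

Request:
play_rows:
  rows:
    - {"dp": [0,0,-0.03],"turn": [0,0,0],"fingers": 1}
    - {"dp": [0,0,-0.02],"turn": [0,0,0],"fingers": 1}
    - {"dp": [0,0,0],"turn": [0,0,0],"fingers": 1}

```text
clock: 10.18
eef_pos: [494.8, -58.6, 255.5]
tcp_rot: [3.141, -0.0, 1.092]
contact_force: [0.1, 0.5, -3.4]
opening: 0.236
grasp_force: 39.4
```

Request:
play_rows:
  rows:
    - {"dp": [0,0,-0.03],"turn": [0,0,0],"fingers": 1}
    - {"dp": [0,0,-0.02],"turn": [0,0,0],"fingers": 1}
    - {"dp": [0,0,0],"turn": [0,0,0],"fingers": 1}

```text
clock: 10.43
eef_pos: [494.8, -58.6, 257.5]
tcp_rot: [3.141, -0.0, 1.092]
contact_force: [-0.2, -0.8, -2.5]
opening: 0.238
grasp_force: 39.4
```

Request:
play_rows:
  rows:
    - {"dp": [0,0,-0.03],"turn": [0,0,0],"fingers": 1}
    - {"dp": [0,0,-0.02],"turn": [0,0,0],"fingers": 1}
    - {"dp": [0,0,0],"turn": [0,0,0],"fingers": 1}

```text
clock: 10.68
eef_pos: [494.8, -58.6, 259.5]
tcp_rot: [3.141, -0.0, 1.092]
contact_force: [0.3, 1.4, -3.0]
opening: 0.243
grasp_force: 39.4
```

Request:
play_rows:
  rows:
    - {"dp": [0,0,-0.03],"turn": [0,0,0],"fingers": 1}
    - {"dp": [0,0,-0.02],"turn": [0,0,0],"fingers": 1}
    - {"dp": [0,0,0],"turn": [0,0,0],"fingers": 1}

```text
clock: 10.93
eef_pos: [494.8, -58.6, 261.5]
tcp_rot: [3.141, -0.0, 1.092]
contact_force: [-0.6, 0.3, -3.8]
opening: 0.238
grasp_force: 39.4
```

Request:
play_rows:
  rows:
    - {"dp": [0,0,-0.03],"turn": [0,0,0],"fingers": 1}
    - {"dp": [0,0,-0.02],"turn": [0,0,0],"fingers": 1}
    - {"dp": [0,0,0],"turn": [0,0,0],"fingers": 1}

```text
clock: 11.18
eef_pos: [494.8, -58.6, 263.5]
tcp_rot: [3.141, -0.0, 1.092]
contact_force: [0.8, -0.4, -3.8]
opening: 0.242
grasp_force: 39.4
```

Request:
play_rows:
  rows:
    - {"dp": [0,0,-0.03],"turn": [0,0,0],"fingers": 1}
    - {"dp": [0,0,-0.02],"turn": [0,0,0],"fingers": 1}
    - {"dp": [0,0,0],"turn": [0,0,0],"fingers": 1}

```text
clock: 11.43
eef_pos: [494.8, -58.6, 265.5]
tcp_rot: [3.141, -0.0, 1.092]
contact_force: [0.2, -0.0, -2.7]
opening: 0.241
grasp_force: 39.4
```

Request:
play_rows:
  rows:
    - {"dp": [0,0,-0.03],"turn": [0,0,0],"fingers": 1}
    - {"dp": [0,0,-0.02],"turn": [0,0,0],"fingers": 1}
    - {"dp": [0,0,0],"turn": [0,0,0],"fingers": 1}

```text
clock: 11.68
eef_pos: [494.8, -58.6, 267.5]
tcp_rot: [3.141, -0.0, 1.092]
contact_force: [0.2, -0.1, -3.0]
opening: 0.243
grasp_force: 39.4
```

Request:
play_rows:
  rows:
    - {"dp": [0,0,-0.03],"turn": [0,0,0],"fingers": 1}
    - {"dp": [0,0,-0.02],"turn": [0,0,0],"fingers": 1}
    - {"dp": [0,0,0],"turn": [0,0,0],"fingers": 1}

```text
clock: 11.93
eef_pos: [494.8, -58.6, 269.5]
tcp_rot: [3.141, -0.0, 1.092]
contact_force: [-0.3, 0.2, -3.7]
opening: 0.24
grasp_force: 39.4
```

```bash
python3 -c "
from h import *
bar('w6');st()"
```

```text
yellow [ 292  197   54  185 3670] [316.8 270.8] ((318.5, 289.0), (184.0, 53.0), 90.0)
11.98 [494.7 -58.6 269.4] [ 3.141 -0.     1.092] [-0.4  0.3 -3.1] [ 0.01 -0.04  0.04] 0.243 39.4 [-0.12  0.12  1.85 -0.    1.17  0.36]
```

Request:
play_rows:
  rows:
    - {"dp": [0,0,-0.03],"turn": [0,0,0],"fingers": 1}
    - {"dp": [0,0,0],"turn": [0,0,0],"fingers": 1}

```text
clock: 12.15
eef_pos: [494.8, -58.6, 270.7]
tcp_rot: [3.141, -0.0, 1.092]
contact_force: [0.2, -0.1, -4.1]
opening: 0.242
grasp_force: 39.4
```

Request:
play_rows:
  rows:
    - {"dp": [0,0,-0.03],"turn": [0,0,0],"fingers": 1}
    - {"dp": [0,0,0],"turn": [0,0,0],"fingers": 1}

```text
clock: 12.32
eef_pos: [494.6, -58.6, 271.6]
tcp_rot: [-3.141, 0.0, 1.092]
contact_force: [0.6, 0.1, -5.3]
opening: 0.242
grasp_force: 39.1
```

Request:
play_rows:
  rows:
    - {"dp": [0,0,-0.02],"turn": [0,0,0],"fingers": 1}
    - {"dp": [0,0,0],"turn": [0,0,0],"fingers": 1}

```text
clock: 12.48
eef_pos: [494.2, -58.5, 271.8]
tcp_rot: [-3.14, 0.0, 1.092]
contact_force: [0.9, 0.2, -10.1]
opening: 0.242
grasp_force: 38.5
```

The stop is found: z has levelled at about 271.5 and the pull has risen to 10 N. I'll back off about 1.2 mm below it and turn back clockwise.

Request:
play_rows:
  rows:
    - {"dp": [0,0,0.03],"turn": [0,0,0],"fingers": 1}
    - {"dp": [0,0,0.03],"turn": [0,0,0],"fingers": 1}
    - {"dp": [0,0,0],"turn": [0,0,0],"fingers": 1}

```text
clock: 12.73
eef_pos: [494.9, -58.7, 270.2]
tcp_rot: [3.141, -0.0, 1.092]
contact_force: [0.3, -0.2, -2.9]
opening: 0.24
grasp_force: 39.4
```

Request:
play_rows:
  rows:
    - {"dp": [0,0,0],"turn": [0,0,0.6],"fingers": 1}
    - {"dp": [0,0,0],"turn": [0,0,0.6],"fingers": 1}
    - {"dp": [0,0,0],"turn": [0,0,0.6],"fingers": 1}
    - {"dp": [0,0,0],"turn": [0,0,0],"fingers": 1}

```text
clock: 13.07
eef_pos: [494.9, -58.7, 270.4]
tcp_rot: [3.141, -0.0, 0.901]
contact_force: [0.1, 0.0, -2.2]
opening: 0.24
grasp_force: 39.4
```

```bash
python3 -c "
from h import *
st()"
```

```text
13.07 [494.9 -58.7 270.4] [ 3.141 -0.     0.901] [ 0.1  0.  -2.2] [ 0.02 -0.    0.02] 0.24 39.4 [-0.12  0.11  1.85 -0.    1.17  0.55]
```

Request:
play_rows:
  rows:
    - {"dp": [0,0,0],"turn": [0,0,0.5],"fingers": 1}
    - {"dp": [0,0,0],"turn": [0,0,0.5],"fingers": 1}
    - {"dp": [0,0,0],"turn": [0,0,0.5],"fingers": 1}
    - {"dp": [0,0,0],"turn": [0,0,0],"fingers": 1}

```text
clock: 13.4
eef_pos: [494.8, -58.7, 270.3]
tcp_rot: [3.141, -0.0, 0.747]
contact_force: [-0.2, -0.0, -2.7]
opening: 0.241
grasp_force: 39.4
```

```bash
python3 -c "
from h import *
st();bar('w7')"
```

```text
13.4 [494.8 -58.7 270.3] [ 3.141 -0.     0.747] [-0.2 -0.  -2.7] [ 0.08  0.03 -0.05] 0.241 39.4 [-0.12  0.11  1.85 -0.    1.17  0.7 ]
yellow [ 292  197   54  185 3615] [317.1 269.8] ((318.5, 289.0), (184.0, 53.0), 90.0)
```

Request:
play_rows:
  rows:
    - {"dp": [0,0,0],"turn": [0,0,0.6],"fingers": 1}
    - {"dp": [0,0,0],"turn": [0,0,0.6],"fingers": 1}
    - {"dp": [0,0,0],"turn": [0,0,0.6],"fingers": 1}
    - {"dp": [0,0,0],"turn": [0,0,0.6],"fingers": 1}
    - {"dp": [0,0,0],"turn": [0,0,0],"fingers": 1}

```text
clock: 13.87
eef_pos: [494.8, -58.7, 270.2]
tcp_rot: [3.141, -0.0, 0.496]
contact_force: [0.6, 0.2, -3.3]
opening: 0.236
grasp_force: 39.4
```

Request:
play_rows:
  rows:
    - {"dp": [0,0,0],"turn": [0,0,0.6],"fingers": 1}
    - {"dp": [0,0,0],"turn": [0,0,0.6],"fingers": 1}
    - {"dp": [0,0,0],"turn": [0,0,0.6],"fingers": 1}
    - {"dp": [0,0,0],"turn": [0,0,0.6],"fingers": 1}
    - {"dp": [0,0,0],"turn": [0,0,0],"fingers": 1}

```text
clock: 14.28
eef_pos: [494.7, -58.7, 270.2]
tcp_rot: [3.141, -0.0, 0.245]
contact_force: [0.8, 0.6, -3.1]
opening: 0.24
grasp_force: 39.4
```

```bash
python3 -c "
from h import *
st()"
```

```text
14.28 [494.7 -58.7 270.2] [ 3.141 -0.     0.245] [ 0.8  0.6 -3.1] [ 0.03 -0.09  0.01] 0.24 39.4 [-0.12  0.11  1.85 -0.    1.17  1.2 ]
```

Request:
play_rows:
  rows:
    - {"dp": [0,0,0],"turn": [0,0,0.6],"fingers": 1}
    - {"dp": [0,0,0],"turn": [0,0,0.6],"fingers": 1}
    - {"dp": [0,0,0],"turn": [0,0,0.6],"fingers": 1}
    - {"dp": [0,0,0],"turn": [0,0,0.5],"fingers": 1}
    - {"dp": [0,0,0],"turn": [0,0,0],"fingers": 1}

```text
clock: 14.7
eef_pos: [494.7, -58.7, 270.1]
tcp_rot: [3.142, -0.0, 0.006]
contact_force: [0.4, 0.5, -2.6]
opening: 0.241
grasp_force: 39.4
```

```bash
python3 - <<'E'
from h import *
st();d=bar('w8');cv2.imwrite('pics/c8.png',d['pixels'][100:400,170:470][:,:,::-1])
E
```

```text
14.7 [494.7 -58.7 270.1] [ 3.142 -0.     0.006] [ 0.4  0.5 -2.6] [ 0.02 -0.02 -0.01] 0.241 39.4 [-0.12  0.11  1.85 -0.    1.17  1.44]
yellow [ 292  197   54  185 3624] [317.  269.8] ((318.5, 289.0), (184.0, 53.0), 90.0)
```

View pics/c8.png

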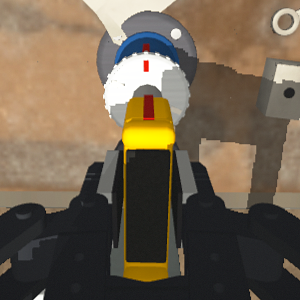

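The red mark at crop (147,65) lines up with the stripe on the bar's end at (149,107). Letting it down.

Request:
play_rows:
  rows:
    - {"dp": [0,0,0.04],"turn": [0,0,0],"fingers": 1}
    - {"dp": [0,0,0.04],"turn": [0,0,0],"fingers": 1}
    - {"dp": [0,0,0.04],"turn": [0,0,0],"fingers": 1}
    - {"dp": [0,0,0],"turn": [0,0,0],"fingers": 1}

```text
clock: 15.08
eef_pos: [494.4, -58.6, 264.8]
tcp_rot: [-3.142, 0.001, 0.005]
contact_force: [0.1, -0.1, -3.8]
opening: 0.249
grasp_force: 39.4
```

Request:
play_rows:
  rows:
    - {"dp": [0,0,0.03],"turn": [0,0,0],"fingers": 1}
    - {"dp": [0,0,0],"turn": [0,0,0],"fingers": 1}

```text
clock: 15.25
eef_pos: [494.6, -58.6, 263.9]
tcp_rot: [-3.142, 0.0, 0.004]
contact_force: [-0.6, -0.3, -2.4]
opening: 0.239
grasp_force: 39.4
```

Request:
play_rows:
  rows:
    - {"dp": [0,0,0.02],"turn": [0,0,0],"fingers": 1}
    - {"dp": [0,0,0],"turn": [0,0,0],"fingers": 1}

```text
clock: 15.42
eef_pos: [494.9, -58.6, 263.4]
tcp_rot: [3.142, -0.0, 0.004]
contact_force: [-0.0, -0.4, -1.7]
opening: 0.238
grasp_force: 39.7
```

Request:
play_rows:
  rows:
    - {"dp": [0,0,0.02],"turn": [0,0,0],"fingers": 1}
    - {"dp": [0,0,0],"turn": [0,0,0],"fingers": 1}

```text
clock: 15.58
eef_pos: [495.3, -58.7, 263.3]
tcp_rot: [3.141, -0.002, 0.003]
contact_force: [-1.6, 0.1, 4.3]
opening: 0.24
grasp_force: 40.4
```

It rests on the catch, 8 mm below the stop. Now I release and withdraw upward.

Request:
play_rows:
  rows:
    - {"dp": [0,0,0],"turn": [0,0,0],"fingers": 0.72}
    - {"dp": [0,0,0],"turn": [0,0,0],"fingers": 0.65}
    - {"dp": [0,0,0],"turn": [0,0,0],"fingers": 0.5}
    - {"dp": [0,0,0],"turn": [0,0,0],"fingers": 0.4}
    - {"dp": [0,0,0],"turn": [0,0,0],"fingers": 0.4}

```text
clock: 16.0
eef_pos: [494.6, -58.6, 262.4]
tcp_rot: [3.142, 0.0, 0.003]
contact_force: [-0.2, 0.1, 0.2]
opening: 0.598
grasp_force: 0.0
```

```bash
python3 -c "
from h import *
st();bar('w9')"
```

```text
16.0 [494.6 -58.6 262.4] [3.142e+00 0.000e+00 3.000e-03] [-0.2  0.1  0.2] [ 0.01 -0.03 -0.02] 0.598 0.0 [-0.12  0.12  1.86 -0.    1.16  1.45]
yellow [ 291  198   55  184 3524] [316.9 267.7] ((318.0, 289.5), (183.0, 54.0), 90.0)
```

Released, and the bar stayed at the same height. I'll withdraw and check from two views.

Request:
play_rows:
  rows:
    - {"dp": [0,0,-0.3],"turn": [0,0,0],"fingers": 0.4}
    - {"dp": [0,0,-0.7],"turn": [0,0,0],"fingers": 0.4}
    - {"dp": [0,0,-0.8],"turn": [0,0,0],"fingers": 0.4}
    - {"dp": [0,0,-0.8],"turn": [0,0,0],"fingers": 0.4}
    - {"dp": [-0.5,0,-0.5],"turn": [0,0,0],"fingers": 0.4}

```text
clock: 16.47
eef_pos: [477.3, -58.8, 389.5]
tcp_rot: [3.141, -0.004, 0.004]
contact_force: [-0.6, 0.6, -0.4]
opening: 0.6
grasp_force: 0.0
```

Request:
play_rows:
  rows:
    - {"dp": [-0.8,0,-0.2],"turn": [0,0,0],"fingers": 0.4}
    - {"dp": [-0.8,0,0],"turn": [0,0,0],"fingers": 0.4}
    - {"dp": [0,0,0],"turn": [0,0,0],"fingers": 0.4}
    - {"dp": [0,0,0],"turn": [0,0,0],"fingers": 0.4}

```text
clock: 16.8
eef_pos: [409.9, -58.9, 395.0]
tcp_rot: [3.141, -0.002, 0.003]
contact_force: [-0.5, -0.1, -1.0]
opening: 0.6
grasp_force: 0.0
```

```bash
python3 - <<'E'
from h import *
a=grab('side','s9');b=grab('wrist','w10');st()
cv2.imwrite('pics/c9.png',np.hstack([cv2.resize(a['pixels'][120:320,240:400],(400,500),interpolation=0),cv2.resize(b['pixels'],(400,250)).repeat(2,0)])[:,:,::-1])
R=[]
for d,(x0,y0,x1,y1) in((a,(280,130,370,230)),(b,(150,0,500,400))):
    h=cv2.cvtColor(d['pixels'],cv2.COLOR_RGB2HSV);m=cv2.inRange(h,(18,130,60),(38,255,255));k=np.zeros_like(m);k[y0:y1,x0:x1]=1;m*=k
    n,l,s,c=cv2.connectedComponentsWithStats(m);i=1+s[1:,4].argmax();print(s[i],c[i].round(1))
    q=s[i];R.append(ray(d,q[0]+q[2]/2-.5,q[1]+q[3]/2-.5))
print(cross(*R))
E
```

```text
16.9 [411.2 -59.  394.6] [ 3.142e+00 -1.000e-03  3.000e-03] [ 0.5 -0.2  0.1] [ 0.02 -0.04  0.01] 0.601 0.0 [-0.15 -0.12  1.82  0.    1.44  1.42]
[306 156  32  23 376] [322.4 168.8]
[ 303   23   29  115 1335] [316.3  77.4]
(array([493.23624013, -59.40552061, 277.68122911]), [1.242811977346301, 1.2428119773461175])
```

View pics/c9.png

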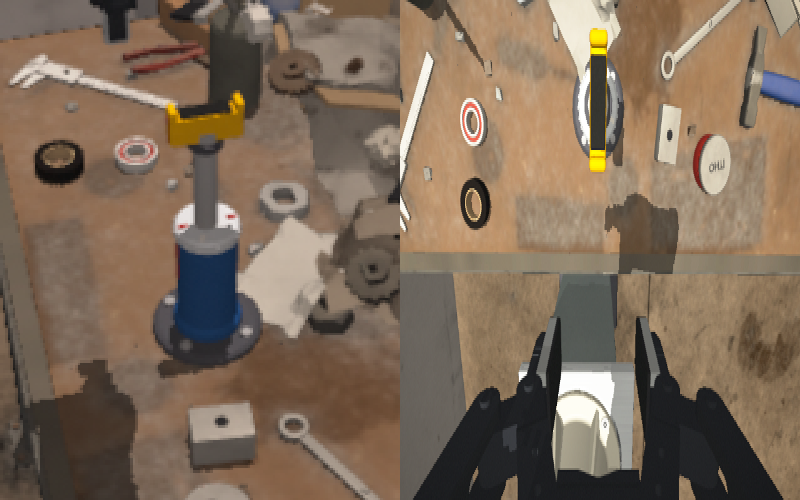

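The side view shows the bar raised about 89 mm, in line with the red marks and standing by itself. Everything around it is as it was, and the gripper is clear.

```bash
python3 -c "
from rig import r
print(r.sign_off())"
```

```text
the job is handed in; nothing more can be done
None
```

The work rest is raised about 89 mm, seated on its upper catch in line with the red marks, with the robot clear of it; I handed the job in at about 17 s and got no verdict back.

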